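# Tip out the painted sinkers and hold one up in the tongs

### The arm

A 7-joint arm with a two-finger parallel gripper is mounted at the origin on a cart in front of the work surface, level with it; the furniture and walls round the work are solid. World frame = base frame: x ahead of the robot, y to its left, z up, the work surface at z = 0. Lengths are in mm, angles in rad, forces in N, time in s.
With the tool pointing down it reaches from about 425 to 1025 mm from the base axis. Payload 3.6 kg.
Tool frame: the origin (TCP) lies on the centre line of the jaws, within the pads' length; the fingertips stand 8 mm ahead of it and the grasp point (between the pads) lies 11 mm behind it (tip_reach is the distance from the TCP to the fingertips, in mm); z points along the fingers, y is the line along which they close (so a half turn about z gives the same grasp; the last joint's range is limited). The gripper opens to 85 mm and grips with 20 to 120 N. Pads are 22 mm wide; open, the fingers measure 114 mm over their backs; the gripper's body (76 mm by 85 mm) begins 54 mm behind the grasp point. The pads swing forward as they close: fully open they stand 13 mm farther back than shut.
Start: joints at [1.204, 0.591, 0.048, 1.609, -0.033, 0.943, -0.034], TCP at [195.338, -698.193, 239.302] pointing down, gripper open.
Joint ranges: [-2.69, 2.69], [-0.47, 2.24], [-1.27, 1.36], [0.19, 2.51], [-1.53, 4.68], [0.08, 2.07], [-3.09, 3.09]. Speed limits (rad/s): [2.57, 2.57, 3.14, 3.14, 3.14, 3.14, 3.14].

### API

Orientations are given as a unit quaternion [x, y, z, w].
In Python, from bench import sense, read_camera, camera_model, hand_in, tip_reach gives the robot as it stands. The module is installed in compiled form; this text tells all that it offers.
- The arm moves only by the tool send_rows, never from a script. Its argument "deltas" is one flat list of numbers, 7 for each row, row after row: the shift along the tool's x, y, z in cm, then the turn, a rotation vector about the tool's x, y, z in degrees, then the finger opening in cm, from 0 to 8.54. In form: [dx, dy, dz, wx, wy, wz, hand, dx, dy, dz, wx, wy, wz, hand, ...]. A call has 1 to 5 rows; each row is the pose to reach, as a shift and turn from the pose commanded when the call began, along the tool's axes at that moment; what a row does not reach only later rows make up. A row lasts 1/12 s, in which the tool goes at most 41.7 mm and 7.16 degrees, less where a joint would pass 70% of its speed; a pose out of reach is approached as far as the arm can. A call with a gripper value outside its range is refused whole. The fingers move at their own pace and stop on an object; "grip_force" is the grip in N (left out, the last holds). Time passes only in rows, so rows that repeat a pose let the fingers close. It gives the time, the measured TCP pose, the force, the opening and the grip force at its end, in the units of the state.
- sense(): the state, without advancing time (a new reading comes with each control period).
- read_camera(name): name is "side" or "top" or "wrist"; returns (picture, depth): 400x640x3 uint8, red, green, blue; 400x640 float32, mm along the optical axis (not along the pixel's ray), 0 where there is no reading.
- camera_model(name): a dict with "fx", "fy", "cx", "cy" (pixels), "cam_to_world" (4x4, takes a point from camera to world coordinates); the wrist camera has in their place "hand_eye" (4x4, takes a point from camera to tool coordinates, whose origin is the TCP and whose axes are the flange's). Camera axes: x right, y up, looking along -z (the intrinsics and any distortion apply to the point x, -y, -z); pixel columns grow to the right and rows downward; lengths in mm; the calibration is good to about 2 mm. A picture is of the moment at which its call begins: read the wrist's pose just before it. camera_model takes no time and is no camera call.
- hand_in(): hands the job in; it is judged then, once.
The state is a dict: "t": time; "joint_positions": joint angles; "qd": joint speeds; "joint_torque": joint torques, N m; "tcp_pos": TCP position; "tool_rot": TCP orientation; "contact_force": force on the tool from outside, world axes, zero at the start; "torque": the same for the moment, N m; "opening": finger opening in mm; "grasp_force": force on a finger pad.
Only numpy, scipy, OpenCV 4.12 (cv2) and the standard library are available. Lean on these libraries where they do the work, as an engineer would, in place of code of your own. Each camera call takes 0.05 s, during which the arm holds its last target. There are 200 camera calls.

### The job

The paint on the three sinkers in the blue tipping cup is still soft, so never touch them with the gripper. Turn the cup over by its crank so that all three drop onto the black mat, and turn it back until it stands upright again; then take the tongs, close them on any one sinker and lift it at least 10 cm above the mat. Finish while still holding it up and still in the tongs, with the other two lying on the mat and the tin, spool, bottle and lure nearby left where they are.

Things in the scene. Friction and masses are not known exactly. Their poses are not given: they have to be found in the camera images.
- stand: Fixed grey stand with thin steel legs, 124 mm along x, 109 mm high, carrying the tipping cup. Origin on the table below the cup's hinge line, which runs along the stand's x axis 100 mm up. The cup pours towards the stand's -y, over the mat; the crank is on its -x side. The 8 mm thick base plate lies at y = +23 to +109 mm, x = -62 to +62 mm.
- pivot (a point): Centre of the cup's hinge line, 100 mm above the stand's origin, axes as the stand. The blue cup is 65 mm tall, 60 mm wide at the foot, 74 mm at the rim, wall 3 mm; upright, its foot is 50 mm and its rim 115 mm above the table, its axis at stand y = +14 mm. Behind it a drawer of the green tackle box hangs over the table, beyond x = 0.635, y = 0.03 to 0.43 m, 97 mm up.
- tipcup (a joint): Turn of the blue cup about the hinge line (rad): 0 = upright, at its stop; it grows as the cup tips towards the stand's -y; 2.4 = mouth pointing steeply down, at the other stop. Friction (about 1.5 N at the crank grip) holds it about where it is left. The sinkers slide out somewhere between 1.5 and 2.35 rad.
- crank (a point): Centre of the red crank grip: a bar 13 mm thick, 44 mm long, parallel to the hinge line (stand x), spinning freely on its pin. At cup turn a it is at stand x = -86, y = 50 sin(1.204 - a), z = 100 + 50 cos(1.204 - a) mm (118 mm high at the start, 150 mm at the top). Pinch it from above, the fingers closing across it, and lead it round its arc.
- mat: Fixed black rubber mat, 200 (x) x 240 (y) mm, 3 mm thick, with thin grey lines, beside the stand on its -y side (its centre at stand y = -100 mm). Origin at the centre of its underside. The sinkers usually come to rest at stand y = 0 to -100 mm, often close together or touching. (Left of the table, beyond x = 0.43 and y = 0.50 m, stands a tall steel locker. The grey tackle box begins at x = 0.70.)
- tongs: Spring tongs lying flat, 185 mm long, 90 g: two aluminium arms with red grips (26 mm high), hinged at the rear. Origin on the underside midway between the red grips; x to the tips, z up. Hinge pin (16 mm thick, 28 mm high) at x = -60 mm; red grips from x = -25 to +25. A spring holds them open. Width over the grips at the origin: 43 mm open, 28 mm closed on an 18 mm thing, 22 mm when the tips meet.
- tongs_left: The tongs' arm on its +y side. Origin at the hinge pin. Both arms move together, mirrored, so the tips close on the centre line. The spring pushes on each grip with about 4 N when open, 8 N when closed on a sinker.
- tongs_right: The tongs' arm on its -y side. Origin at the hinge pin. To carry the tongs open, squeeze the grips to a width of about 39 mm. The tips move 2.8 times as fast as the grips: shut quickly, they can knock a sinker away ahead of them instead of holding it, so close them in small steps.
- tip (a point): Centre point between the tip pads, at tongs x = +104 mm, 8 mm above the underside. Pads 26 mm long (ends at x = +116), 14 mm high (1 to 15 mm above the underside), toed in slightly; each arm is about 7 mm thick there. Gap between the pads: about 60 mm open, shrinking by about 2.8 mm for each mm that the grips are squeezed (about 48 mm when the grips are at 39 mm).
- sinker0: One of three alike yellow sinkers with a red band and a brass eye on one end: rounded square bar 18 x 18 x 24 mm (24 along its own z), about 40 g, origin at its centre. It starts in the blue cup, standing on the cup's floor 54 mm above the table.
- sinker1: One of three alike yellow sinkers with a red band and a brass eye on one end: rounded square bar 18 x 18 x 24 mm (24 along its own z), about 40 g, origin at its centre. It starts in the blue cup, standing on the cup's floor 54 mm above the table.
- sinker2: One of three alike yellow sinkers with a red band and a brass eye on one end: rounded square bar 18 x 18 x 24 mm (24 along its own z), about 40 g, origin at its centre. It starts in the blue cup, standing on the cup's floor 54 mm above the table.
- tin: Bystander: round red-brown tin, 51 mm wide, 19 mm high, origin under its centre.
- spool: Bystander: blue line spool, 64 mm wide, 23 mm high, origin under its centre.
- oil: Bystander: blue-and-white oil bottle with a red cap, 31 mm wide, 95 mm high, origin under its centre.
- plug: Bystander: red lure, 65 x 90 x 20 mm, origin under its centre.

How it is judged:
By the outcome, as a careful person would: the job done as asked, in the order asked, and still so for the second after the job is handed in, while the arm keeps its last pose, push and grip.
It also fails if it takes over 67 s, if anything falls off the work surface, if the arm or the gripper's body presses on something with over 40 N, if the wrist force passes 120 N, or if a joint passes its speed limit or range.

## Working session

There is one attempt and no reset: what is moved stays moved. The work goes in short steps, Python scripts to look and compute and a tool call to move; the robot and the scene stay as the last step left them, time stands still between calls to the robot, and variables do not carry over. Pictures are saved under pics/ and viewed, at most 10 in all, crops included, and the job is handed in when it is done.

Besides the shell and the picture viewer there is one more tool, called after "Request:" in YAML: its name, and indented under it one key for each argument. send_rows: Moves the arm, as the interface text tells. Its arguments: {"type":"object","properties":{"deltas":{"type":"array"},"grip_force":{"type":"number"}},"required":["deltas"]}

```bash
mkdir -p pics; ls; cat > h.py <<'E'
import numpy as np, cv2, json
from bench import sense, read_camera, camera_model, tip_reach
from scipy.spatial.transform import Rotation as R
def snap(n):
    s=sense(); im,d=read_camera(n); m=camera_model(n)
    if n=='wrist':
        T=np.eye(4); T[:3,:3]=R.from_quat(s['tool_rot']).as_matrix(); T[:3,3]=s['tcp_pos']; C=T@np.array(m['hand_eye'])
    else: C=np.array(m['cam_to_world'])
    np.savez(''+n+'.npz',im=im,d=d,C=C,k=[m['fx'],m['fy'],m['cx'],m['cy']])
    return im,d,C,m
def world(d,C,m):
    v,u=np.mgrid[:d.shape[0],:d.shape[1]]
    P=np.stack([(u-m['cx'])/m['fx']*d,-(v-m['cy'])/m['fy']*d,-d],-1)
    W=P@C[:3,:3].T+C[:3,3]; W[d<=0]=np.nan; return W
def ray(u,v,z,C,m):
    r=C[:3,:3]@np.array([(u-m['cx'])/m['fx'],-(v-m['cy'])/m['fy'],-1]); o=C[:3,3]
    return o+r*(z-o[2])/r[2]
def save(im,name): cv2.imwrite('pics/'+name+'.png',im[:,:,::-1])
E
python3 - <<'E'
from h import *
print(sense(),tip_reach)
for n in('top','side'):
    im,d,C,m=snap(n); save(im,n+'0'); print({k:v for k,v in m.items()})
E
```

```text
pics
{'t': 0.0, 'joint_positions': array([ 1.20450965,  0.5921218 ,  0.04832347,  1.60980923, -0.03330958,
        0.94271189, -0.03371308]), 'qd': array([-0.000221  ,  0.00036662, -0.00064256, -0.00065323,  0.00049332,
        0.0011008 ,  0.00101452]), 'joint_torque': array([-3.48630392e-04, -5.48688483e+01,  1.54661112e+00, -1.98121601e+01,
        9.47265507e-03,  8.90949246e-03, -9.76340459e-06]), 'tcp_pos': array([ 195.10620932, -697.41980002,  238.14451141]), 'tool_rot': array([ 9.90709322e-01,  1.35991836e-01, -2.17739220e-04, -1.10110040e-03]), 'contact_force': array([-0.05317149,  0.47355156, -0.56559086]), 'torque': array([0.03162433, 0.02863684, 0.04823056]), 'grasp_force': 0.0, 'opening': 85.36004781399616} 8.0
{'fx': 364.8444181360758, 'fy': 364.8444181360758, 'cx': 319.06203506081283, 'cy': 194.20330644952057, 'cam_to_world': array([[ 3.10042363e-02,  9.77660427e-01, -2.07891382e-01,
         3.15559924e+02],
       [-9.99518651e-01,  3.00978067e-02, -7.52257182e-03,
        -1.09385901e+02],
       [-1.09744615e-03,  2.08024545e-01,  9.78122990e-01,
         1.14254203e+03],
       [ 0.00000000e+00,  0.00000000e+00,  0.00000000e+00,
         1.00000000e+00]])}
{'fx': 477.02186863792184, 'fy': 477.02186863792184, 'cx': 328.1417525330803, 'cy': 194.5158851206586, 'cam_to_world': array([[-9.23116173e-01,  2.15577573e-01, -3.18406722e-01,
         9.42052750e+01],
       [-3.84253123e-01, -5.48087609e-01,  7.42933046e-01,
         9.96057966e+02],
       [-1.43550759e-02,  8.08162288e-01,  5.88784892e-01,
         9.61269820e+02],
       [ 0.00000000e+00,  0.00000000e+00,  0.00000000e+00,
         1.00000000e+00]])}
```

View pics/top0.png

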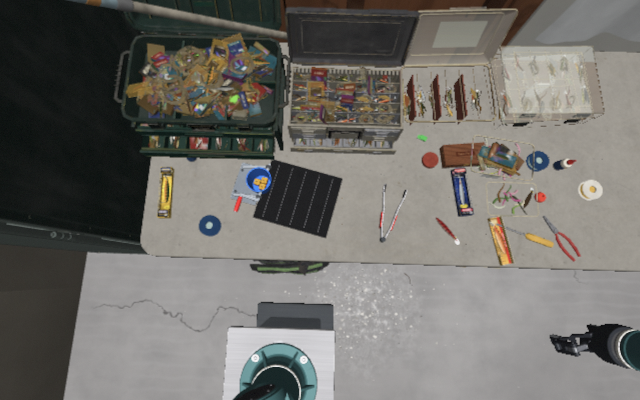

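View pics/side0.png

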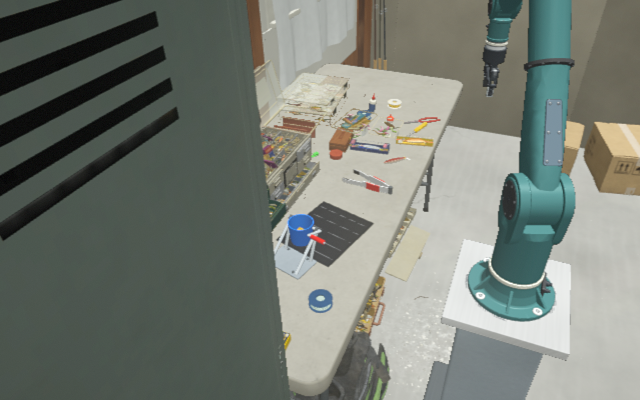

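```bash
python3 - <<'E'
from h import *
a=np.load('top.npz')['im']; b=np.load('side.npz')['im']
c=cv2.resize(a[150:250,220:420],None,fx=4,fy=4,interpolation=cv2.INTER_CUBIC)
save(c,'c1')
E
```

```text
(no output)
```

View pics/c1.png

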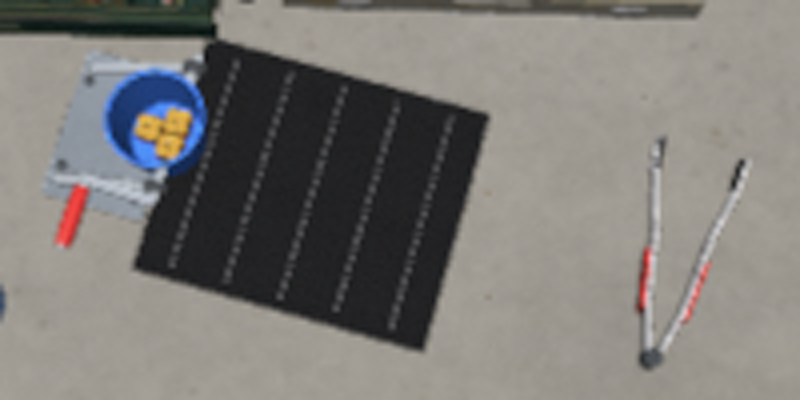

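```bash
cat > m1.py <<'E'
from h import *
def load(n):
    z=np.load(n+'.npz'); k=z['k']; return z['im'],z['d'],z['C'],dict(fx=k[0],fy=k[1],cx=k[2],cy=k[3])
def rect(mask,z,C,m):
    p=np.argwhere(mask)[:,::-1]; w=np.array([ray(u,v,z,C,m)[:2] for u,v in p],dtype=np.float32)
    return p,w
if __name__=='__main__':
    for n in('top','side'):
        im,d,C,m=load(n); W=world(d,C,m); I=im.astype(int)
        inr=(W[...,0]>380)&(W[...,0]<800)&(W[...,1]<350)&(W[...,1]>-450)
        r,g,b=I[...,0],I[...,1],I[...,2]
        mk=inr&(I.max(-1)<60)&(W[...,2]<20)&(W[...,2]>-15)
        nn,l,st,ce=cv2.connectedComponentsWithStats(mk.astype(np.uint8))
        i=1+np.argmax(st[1:,4]); pm=l==i
        cn=max(cv2.findContours(pm.astype(np.uint8),cv2.RETR_EXTERNAL,cv2.CHAIN_APPROX_NONE)[0],key=cv2.contourArea)[:,0]
        w=np.array([ray(u,v,3,C,m)[:2] for u,v in cn],np.float32)
        print(n,'mat',st[i],cv2.minAreaRect(w),cv2.boxPoints(cv2.minAreaRect(w)).round())
        rd=inr&(r>130)&(g<90)&(b<90)
        nn,l,st,ce=cv2.connectedComponentsWithStats(rd.astype(np.uint8))
        for i in range(1,nn):
            if st[i,4]>8:
                q=W[l==i]; print('red',ce[i].round(1),st[i,4],np.nanmedian(q,0).round(),'z118',ray(*ce[i],118,C,m).round(),'z20',ray(*ce[i],20,C,m).round(),'rect118',[np.round(x,1) for x in cv2.minAreaRect(np.array([ray(u,v,118,C,m)[:2] for v,u in np.argwhere(l==i)],np.float32))])
        bl=inr&(b>100)&(r<60)&(b>g+50)
        nn,l,st,ce=cv2.connectedComponentsWithStats(bl.astype(np.uint8))
        for i in range(1,nn):
            if st[i,4]>30: print('blue',ce[i].round(1),st[i,4],np.nanmedian(W[l==i],0).round())
    for n in('top',):
        im,d,C,m=load(n)
        # bright/dark features of tongs from crop coords
        for nm,(cu,cv_),z in(('hinge',(651,357),24),('tipL',(660,148),10),('tipR',(738,172),10)):
            print(nm,ray(220+cu/4,150+cv_/4,z,C,m).round(1))
E
python3 m1.py
```

```text
top mat [ 254  160   88   77 3936] ((546.3947143554688, -32.96720886230469), (235.7775115966797, 195.73333740234375), 75.71054077148438) [[ 422. -123.]
 [ 612. -171.]
 [ 670.   57.]
 [ 481.  105.]]
red [426.1 159. ] 62 [ 682. -442.   17.] z118 [ 649. -412.  118.] z20 [ 680. -441.   20.] rect118 [array([ 648.4, -411.2]), array([36.7, 17.6]), np.float64(1.8)]
red [237.8 203.4] 51 [499. 129. 123.] z118 [499. 130. 118.] z20 [517. 153.  20.] rect118 [array([499.7, 129.8]), array([10.1, 39.7]), np.float64(76.1)]
blue [257.3 175.2] 203 [597.  90.  89.]Traceback (most recent call last):
  File "m1.py", line 14, in <module>
    i=1+np.argmax(st[1:,4]); pm=l==i
        ~~~~~~~~~^^^^^^^^^^
    return _wrapfunc(a, 'argmax', axis=axis, out=out, **kwds)
    return bound(*args, **kwds)
ValueError: attempt to get argmax of an empty sequence
```

```bash
sed -i "s/for n in('top','side'):/for n in():/" m1.py; python3 m1.py; cat >> h.py <<'E'
def go(pos,yaw=None,rows=5,steps=None):
    """deltas (cm,deg) from measured pose to pos (world mm) with tool down, tool-y at world angle yaw deg (mod 180)"""
    s=sense(); A=R.from_quat(s['tool_rot']); p=s['tcp_pos']
    B=A
    if yaw is not None:
        best=None
        for k in(0,180):
            t=np.radians(yaw+k); y=np.array([np.cos(t),np.sin(t),0]); z=np.array([0,0,-1.]); x=np.cross(y,z)
            Q=R.from_matrix(np.stack([x,y,z],1)); a=(A.inv()*Q).magnitude()
            if best is None or a<best[0]: best=(a,Q)
        B=best[1]
    d=A.inv().apply(np.array(pos)-p)/10; w=np.degrees((A.inv()*B).as_rotvec())
    return d.round(2).tolist(),w.round(1).tolist()
E
python3 - <<'E'
from h import *
from m1 import load
im,d,C,m=load('top'); r,g,b=[im[...,i].astype(int) for i in range(3)]
mk=(r>g+50)&(r>b+50); mk[:,:370]=0; mk[:,415:]=0; mk[:180]=0; mk[250:]=0
nn,l,st,ce=cv2.connectedComponentsWithStats(mk.astype(np.uint8))
for i in range(1,nn): print(ce[i],st[i],ray(*ce[i],20,C,m).round(1))
im,d,C,m=load('side'); r,g,b=[im[...,i].astype(int) for i in range(3)]
mk=(r>g+50)&(r>b+50)
nn,l,st,ce=cv2.connectedComponentsWithStats(mk.astype(np.uint8))
for i in range(1,nn):
  if 290<ce[i][0]<400 and 150<ce[i][1]<260: print('side',ce[i],st[i],ray(*ce[i],18,C,m).round(1),ray(*ce[i],118,C,m).round(1))
print(go([520,-380,240],-74.4),go([500,130,240],75.5))
E
```

```text
hinge [ 418.7 -299.5   24. ]
tipL [ 586.2 -309.9   10. ]
tipR [ 568.5 -371.7   10. ]
[380.96551724 218.75862069] [380 212   3  15  29] [ 482.3 -295.    20. ]
[393.91666667 222.33333333] [391 216   7  14  24] [ 472.3 -335.    20. ]
side [335.75247525 153.44554455] [330 149  13  10 101] [ 679.4 -449.9   18. ] [ 617.3 -296.6  118. ]
side [394.2962963  158.92592593] [386 157  18   5  27] [ 461.3 -492.5   18. ] [ 422.4 -334.6  118. ]
side [379.         178.72727273] [374 176  11   6  11] [ 474.4 -346.4   18. ] [ 434.1 -204.   118. ]
side [372.01149425 186.70114943] [366 182  14  10  87] [ 481.8 -291.2   18. ] [ 440.7 -154.8  118. ]
side [317.12987013 238.74025974] [310 234  16  11  77] [548.8  24.5  18. ] [500.6 127.5 118. ]
([39.84, -21.82, -0.13], [-0.1, 0.0, 0.0]) ([51.66, -71.47, -0.03], [-0.1, 0.0, 30.1])
```

Request:
send_rows:
  deltas: [4, -2.2, 0, 0, 0, 6, 8.5, 8, -4.4, 0, 0, 0, 12, 8.5, 11.5, -6.3, 0, 0, 0, 18, 8.5, 15, -8.2, 0, 0, 0, 24, 8.5, 18.5, -10.1, 0, 0, 0, 30, 8.5]

```text
t: 0.52
tcp_pos: [345.4, -551.0, 238.8]
tool_rot: [0.992, -0.128, -0.0, -0.0]
contact_force: [0.1, 0.1, -0.2]
opening: 85.1
grasp_force: 0.0
```

```bash
python3 - <<'E'
from h import *
print(sense()['t'],sense()['joint_positions'].round(2),go([540,-300,240],75.5),go([500,130,240],75.5))
E
```

```text
0.5167 [ 0.82  0.5   0.18  1.79 -0.11  0.86 -0.78] ([12.46, -29.21, -0.1], [-0.0, 0.0, -0.2]) ([-2.32, -69.79, -0.06], [-0.0, 0.0, -0.2])
```

Request:
send_rows:
  deltas: [1.5, -3.7, 0, 0, 0, 0, 8.5, 3.1, -7.4, 0, 0, 0, 0, 8.5, 4.7, -11.0, 0, 0, 0, 0, 8.5, 6.2, -14.7, 0, 0, 0, 0, 8.5, 7.8, -18.4, 0, 0, 0, 0, 8.5]

```text
t: 0.93
tcp_pos: [466.3, -392.0, 239.0]
tool_rot: [0.992, -0.125, -0.0, -0.0]
contact_force: [1.4, -0.1, -0.6]
opening: 85.0
grasp_force: 0.0
```

Request:
send_rows:
  deltas: [1.5, -3.6, 0, 0, 0, 0, 8.5, 3.1, -7.2, 0, 0, 0, 0, 8.5, 4.6, -10.8, 0, 0, 0, 0, 8.5, 3.3, -14.5, 0, 0, 0, 0, 8.5, 1.9, -18.3, 0, 0, 0, 0, 8.5]

```text
t: 1.35
tcp_pos: [531.2, -219.5, 238.9]
tool_rot: [0.992, -0.124, 0.0, 0.0]
contact_force: [-0.3, 0.3, -0.1]
opening: 85.0
grasp_force: 0.0
```

Request:
send_rows:
  deltas: [-1.3, -3.6, 0, 0, 0, 0, 8.5, -2.6, -7.2, 0, 0, 0, 0, 8.5, -3.9, -10.8, 0, 0, 0, 0, 8.5, -5.2, -14.4, 0, 0, 0, 0, 8.5, -6.5, -18.0, 0, 0, 0, 0, 8.5]

```text
t: 1.77
tcp_pos: [510.4, -29.1, 239.1]
tool_rot: [0.992, -0.125, -0.0, 0.0]
contact_force: [1.0, -0.2, -0.1]
opening: 85.3
grasp_force: 0.0
```

Request:
send_rows:
  deltas: [-1.3, -3.6, 0, 0, 0, 0, 8.5, -2.6, -7.2, 0, 0, 0, 0, 8.5, -3.9, -10.8, 0, 0, 0, 0, 8.5, -5.5, -14.0, 0, 0, 0, 0, 8.5, -5.5, -15.1, 0, 0, 0, 0, 8.5]

```text
t: 2.18
tcp_pos: [492.9, 135.8, 239.0]
tool_rot: [0.993, -0.121, -0.001, -0.001]
contact_force: [1.0, 0.5, -0.1]
opening: 85.0
grasp_force: 0.0
```

```bash
python3 - <<'E'
from h import *
s=sense();print(s['t'],s['tcp_pos'],s['joint_positions'].round(2))
im,d,C,m=snap('wrist'); save(im,'w1')
r,g,b=[im[...,i].astype(int) for i in range(3)]
mk=(r>g+60)&(r>b+60); W=world(d,C,m)
nn,l,st,ce=cv2.connectedComponentsWithStats(mk.astype(np.uint8))
for i in range(1,nn):
  if st[i,4]>100: print(ce[i],st[i],np.nanmedian(W[l==i],0).round(1),ray(*ce[i],120,C,m).round(1),cv2.minAreaRect(np.array([ray(u,v,120,C,m)[:2] for v,u in np.argwhere(l==i)],np.float32)))
print(go([500,130,240],75.5))
E
```

```text
2.1833 [492.86763346 135.78414645 238.98955744] [-0.41  0.33  0.07  2.09 -0.04  0.73 -2.13]
[76.40206186 14.18409426] [ 57   0  42  31 679] [670.5 276.4 118.7] [670.  275.3 120. ] ((670.9116821289062, 274.0206604003906), (23.891807556152344, 18.68712043762207), 8.443282127380371)
[324.14088821 183.98009188] [317 160  15  50 653] [502.6 130.2 121.8] [501.6 130.2 120. ] ((500.652587890625, 130.60861206054688), (11.907020568847656, 44.58311462402344), 74.61210632324219)
([0.65, 0.44, -0.09], [-0.2, 0.0, 0.7])
```

View pics/w1.png

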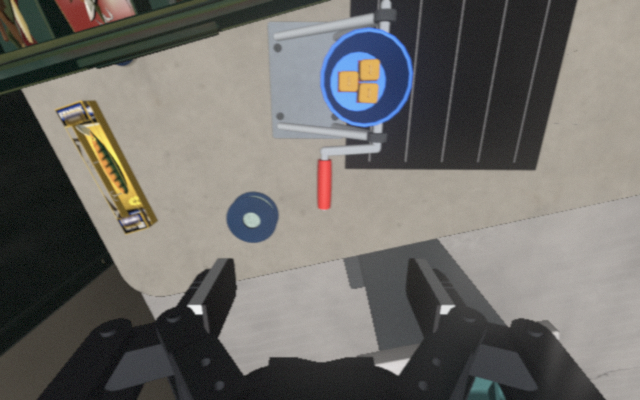

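Request:
send_rows:
  deltas: [0.9, 0.3, 3, -0.2, 0, 0.7, 5, 0.9, 0.3, 7, -0.2, 0, 0.7, 5, 0.9, 0.3, 10, -0.2, 0, 0.7, 5, 0.9, 0.3, 10, -0.2, 0, 0.7, 5, 0.9, 0.3, 10, -0.2, 0, 0.7, 5]

```text
t: 2.65
tcp_pos: [502.4, 122.2, 138.2]
tool_rot: [0.991, -0.132, -0.002, 0.003]
contact_force: [0.3, -0.1, 0.9]
opening: 50.0
grasp_force: 0.0
```

```bash
python3 - <<'E'
from h import *
s=sense(); print(s['tcp_pos'])
im,d,C,m=snap('wrist')
r,g,b=[im[...,i].astype(int) for i in range(3)]
mk=(r>g+60)&(r>b+60); mk[:60]=0; W=world(d,C,m)
nn,l,st,ce=cv2.connectedComponentsWithStats(mk.astype(np.uint8))
for i in range(1,nn):
  if st[i,4]>100: print(ce[i],st[i],np.nanmedian(W[l==i],0).round(1),cv2.minAreaRect(np.array([ray(u,v,122,C,m)[:2] for v,u in np.argwhere(l==i)],np.float32)))
print(go([501,130.4,107],75.4))
for a0,a1,n in((0,1.44,10),(1.44,2.36,10),(2.36,0,20)):
    A=np.linspace(a0,a1,n+1)
    f=lambda a:np.array([-5*np.sin(1.204-a),-5*np.cos(1.204-a)])
    for k in range(0,n,5): print(a0,A[k+5].round(2),[(f(a)-f(A[k])).round(2).tolist() for a in A[k+1:k+6]])
E
```

```text
[502.39598186 122.17246911 138.17681014]
[ 23.22631579 216.52105263] [  8 196  33  43 190] [551.8 386.1  16.4] ((564.2879028320312, 267.51275634765625), (25.24837875366211, 3.762005567550659), 4.295719146728516)
[306.82861092 255.71941949] [ 296  221   22   72 1447] [502.5 129.6 121.7] ((501.2684631347656, 129.96974182128906), (11.696982383728027, 45.16781234741211), 74.63031768798828)
([-0.47, -0.67, 3.26], [0.2, 0.0, -0.6])
0 0.72 [[0.31, -0.65], [0.7, -1.25], [1.18, -1.79], [1.73, -2.25], [2.34, -2.63]]
0 1.44 [[0.66, -0.29], [1.35, -0.48], [2.07, -0.57], [2.79, -0.55], [3.5, -0.44]]
1.44 1.9 [[0.44, 0.13], [0.87, 0.3], [1.28, 0.5], [1.67, 0.75], [2.04, 1.02]]
1.44 2.36 [[0.34, 0.31], [0.65, 0.65], [0.92, 1.02], [1.17, 1.41], [1.37, 1.82]]
2.36 1.77 [[-0.27, -0.52], [-0.6, -1.01], [-0.98, -1.46], [-1.42, -1.86], [-1.89, -2.21]]
2.36 1.18 [[-0.52, -0.29], [-1.06, -0.51], [-1.63, -0.67], [-2.21, -0.76], [-2.8, -0.78]]
2.36 0.59 [[-0.59, 0.05], [-1.17, 0.17], [-1.73, 0.35], [-2.26, 0.6], [-2.76, 0.91]]
2.36 0.0 [[-0.46, 0.37], [-0.88, 0.79], [-1.24, 1.25], [-1.54, 1.76], [-1.79, 2.29]]
```

Request:
send_rows:
  deltas: [-0.4, -0.7, 0, 0.2, 0, -0.6, 5, -0.4, -0.7, 1.5, 0.2, 0, -0.6, 5, -0.4, -0.7, 3.1, 0.2, 0, -0.6, 5, -0.4, -0.7, 3.1, 0.2, 0, -0.6, 3, -0.4, -0.7, 3.1, 0.2, 0, -0.6, 3]

```text
t: 3.12
tcp_pos: [501.9, 132.1, 109.5]
tool_rot: [0.992, -0.126, 0.001, -0.0]
contact_force: [-0.0, 0.3, -0.6]
opening: 30.3
grasp_force: 0.0
```

```bash
python3 - <<'E'
from h import *
s=sense(); print(s['tcp_pos'],s['contact_force'])
print(go([501,130.2,107],75.4))
E
```

```text
[501.86634196 132.14318592 109.50937758] [-0.02576762  0.26958099 -0.62146607]
([-0.04, 0.21, 0.25], [-0.1, -0.1, 0.2])
```

Request:
send_rows:
  deltas: [0, 0.2, 0.2, 0, 0, 0, 3, 0, 0.2, 0.2, 0, 0, 0, 1, 0, 0.2, 0.2, 0, 0, 0, 0.5, 0, 0.2, 0.2, 0, 0, 0, 0.5, 0, 0.2, 0.2, 0, 0, 0, 0.5]
  grip_force: 40

```text
t: 3.53
tcp_pos: [501.6, 130.4, 107.1]
tool_rot: [0.992, -0.126, 0.001, -0.001]
contact_force: [0.2, 1.4, 4.9]
opening: 11.5
grasp_force: 39.5
```

Request:
send_rows:
  deltas: [0, 0, 0, 0, 0, 0, 0.5, 0, 0.14, -0.33, 0, 0, 0, 0.5, 0, 0.31, -0.65, 0, 0, 0, 0.5, 0, 0.5, -0.96, 0, 0, 0, 0.5, 0, 0.7, -1.25, 0, 0, 0, 0.5]

```text
t: 3.95
tcp_pos: [500.0, 123.9, 119.3]
tool_rot: [0.992, -0.126, 0.001, -0.001]
contact_force: [2.1, 4.7, -0.7]
opening: 11.5
grasp_force: 39.3
```

Request:
send_rows:
  deltas: [0, 0.48, -0.54, 0, 0, 0, 0.5, 0, 1.03, -1.0, 0, 0, 0, 0.5, 0, 1.64, -1.38, 0, 0, 0, 0.5, 0, 1.97, -1.54, 0, 0, 0, 0.5, 0, 2.3, -1.67, 0, 0, 0, 0.5]

```text
t: 4.37
tcp_pos: [494.2, 101.1, 136.4]
tool_rot: [0.992, -0.126, 0.001, -0.001]
contact_force: [2.2, 4.1, 5.8]
opening: 11.1
grasp_force: 39.8
```

Request:
send_rows:
  deltas: [0, 0.35, -0.11, 0, 0, 0, 0.5, 0, 0.69, -0.19, 0, 0, 0, 0.5, 0, 1.41, -0.28, 0, 0, 0, 0.5, 0, 2.13, -0.26, 0, 0, 0, 0.5, 0, 2.84, -0.15, 0, 0, 0, 0.5]

```text
t: 4.78
tcp_pos: [487.0, 72.6, 137.6]
tool_rot: [0.992, -0.126, 0.001, -0.0]
contact_force: [2.4, 1.8, 1.1]
opening: 11.3
grasp_force: 39.3
```

Request:
send_rows:
  deltas: [0, 0.44, 0.13, 0, 0, 0, 0.5, 0, 0.87, 0.3, 0, 0, 0, 0.5, 0, 1.28, 0.5, 0, 0, 0, 0.5, 0, 1.67, 0.75, 0, 0, 0, 0.5, 0, 2.04, 1.02, 0, 0, 0, 0.5]

```text
t: 5.2
tcp_pos: [481.9, 52.9, 126.6]
tool_rot: [0.992, -0.126, 0.001, -0.0]
contact_force: [3.6, 1.2, 0.9]
opening: 11.0
grasp_force: 39.4
```

```bash
python3 - <<'E'
from h import *
im,d,C,m=snap('wrist'); save(im,'w2')
E
```

```text
(no output)
```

View pics/w2.png

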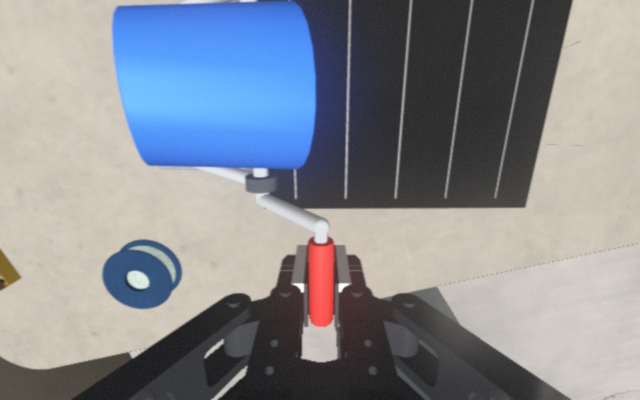

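Request:
send_rows:
  deltas: [0, 0.34, 0.31, 0, 0, 0, 0.5, 0, 0.65, 0.65, 0, 0, 0, 0.5, 0, 0.92, 1.02, 0, 0, 0, 0.5, 0, 1.17, 1.41, 0, 0, 0, 0.5, 0, 1.37, 1.82, 0, 0, 0, 0.5]

```text
t: 5.67
tcp_pos: [478.7, 40.3, 108.3]
tool_rot: [0.992, -0.126, 0.001, -0.0]
contact_force: [5.2, 2.6, 0.8]
opening: 11.3
grasp_force: 39.4
```

Request:
send_rows:
  deltas: [0, 0, 0, 0, 0, 0, 0.5, 0, 0, 0, 0, 0, 0, 0.5, 0, 0, 0, 0, 0, 0, 0.5, 0, 0, 0, 0, 0, 0, 0.5, 0, 0, 0, 0, 0, 0, 0.5]

```text
t: 6.08
tcp_pos: [478.7, 40.2, 108.1]
tool_rot: [0.992, -0.126, 0.001, -0.0]
contact_force: [5.9, 1.8, -2.4]
opening: 11.4
grasp_force: 39.1
```

```bash
cat >> h.py <<'E'
def yellow(n,lo=(60,15),zr=(0,60)):
    im,d,C,m=snap(n); W=world(d,C,m); hsv=cv2.cvtColor(im,cv2.COLOR_RGB2HSV)
    mk=(hsv[...,0]>14)&(hsv[...,0]<32)&(hsv[...,1]>110)&(hsv[...,2]>110)&(abs(W[...,0]-545)<140)&(abs(W[...,1])<170)
    nn,l,st,ce=cv2.connectedComponentsWithStats(mk.astype(np.uint8))
    for i in range(1,nn):
        if st[i,4]>5:
            print(n,ce[i].round(1),st[i],np.nanmedian(W[l==i],0).round(1),'z18',ray(*ce[i],20,C,m).round(1))
    return im,mk,C,m
E
python3 - <<'E'
from h import *
S=np.array([571.5,63.8]);
for n in('wrist','top','side'): yellow(n)
print(sense()['tcp_pos'])
E
```

```text
wrist [326.4  34.6] [312  18  31  36 631] [594.9   6.1  19.3] z18 [594.6   6.   20. ]
wrist [343.2  48.3] [333  35  21  27 273] [584.1  -3.1  18.7] z18 [584.   -2.8  20. ]
wrist [324.9  85.6] [322  72   7  27 131] [564.4  14.4  18.7] z18 [564.6  14.6  20. ]
wrist [318.3 151.7] [304 138  26  27 491] [522.3  29.9  25.3] z18 [521.6  30.5  20. ]
top [286.7 182.3] [283 178   9   9  44] [590.2   3.4  18.9] z18 [589.5   3.   20. ]
top [279.5 190. ] [276 187   8   7  40] [564.   25.9  18.9] z18 [563.8  24.4  20. ]
top [278.3 202.4] [277 200   4   6  15] [521.4  23.2  26.5] z18 [524.   25.9  20. ]
side [307.5 235.8] [304 233   8   9  36] [585.5  13.5  12. ] z18 [580.2  25.   20. ]
side [311.5 233. ] [311 232   2   3   6] [577.1   3.1  15.7] z18 [574.2   8.9  20. ]
side [324.4 242.3] [321 238   8  10  58] [520.6  35.1  23.1] z18 [521.6  33.   20. ]
[478.69927759  40.23525721 108.0975547 ]
```

Request:
send_rows:
  deltas: [0, -0.27, -0.52, 0, 0, 0, 0.5, 0, -0.6, -1.01, 0, 0, 0, 0.5, 0, -0.98, -1.46, 0, 0, 0, 0.5, 0, -1.42, -1.86, 0, 0, 0, 0.5, 0, -1.89, -2.21, 0, 0, 0, 0.5]

```text
t: 6.65
tcp_pos: [483.0, 57.4, 130.3]
tool_rot: [0.992, -0.126, 0.0, 0.001]
contact_force: [6.7, -1.1, -3.7]
opening: 11.8
grasp_force: 39.1
```

Request:
send_rows:
  deltas: [0, -0.52, -0.29, 0, 0, 0, 0.5, 0, -1.06, -0.51, 0, 0, 0, 0.5, 0, -1.63, -0.67, 0, 0, 0, 0.5, 0, -2.21, -0.76, 0, 0, 0, 0.5, 0, -2.8, -0.78, 0, 0, 0, 0.5]

```text
t: 7.07
tcp_pos: [489.5, 83.4, 138.9]
tool_rot: [0.992, -0.127, -0.0, 0.001]
contact_force: [2.5, -2.3, 11.9]
opening: 11.8
grasp_force: 40.7
```

Request:
send_rows:
  deltas: [0, -0.59, 0.05, 0, 0, 0, 0.5, 0, -1.17, 0.17, 0, 0, 0, 0.5, 0, -1.73, 0.35, 0, 0, 0, 0.5, 0, -2.26, 0.6, 0, 0, 0, 0.5, 0, -2.76, 0.91, 0, 0, 0, 0.5]

```text
t: 7.48
tcp_pos: [497.1, 113.1, 129.9]
tool_rot: [0.992, -0.126, 0.001, -0.001]
contact_force: [3.4, 2.8, 5.9]
opening: 11.6
grasp_force: 40.1
```

Request:
send_rows:
  deltas: [0, -0.46, 0.37, 0, 0, 0, 0.5, 0, -0.88, 0.79, 0, 0, 0, 0.5, 0, -1.24, 1.25, 0, 0, 0, 0.5, 0, -1.54, 1.76, 0, 0, 0, 0.5, 0, -1.79, 2.29, 0, 0, 0, 0.5]

```text
t: 7.9
tcp_pos: [501.6, 130.6, 106.3]
tool_rot: [0.992, -0.126, 0.001, -0.001]
contact_force: [1.5, -1.5, 23.9]
opening: 11.3
grasp_force: 42.6
```

Request:
send_rows:
  deltas: [0, -0.05, 0.1, 0, 0, 0, 0.5, 0, -0.08, 0.2, 0, 0, 0, 0.5, 0, -0.08, 0.2, 0, 0, 0, 0.5, 0, -0.08, 0.2, 0, 0, 0, 0.5, 0, -0.08, 0.2, 0, 0, 0, 0.5]

```text
t: 8.32
tcp_pos: [501.6, 130.5, 106.3]
tool_rot: [0.992, -0.126, 0.001, -0.0]
contact_force: [1.1, 2.7, 22.2]
opening: 11.1
grasp_force: 41.9
```

Request:
send_rows:
  deltas: [0, 0, -0.2, 0, 0, 0, 2, 0, 0, -0.2, 0, 0, 0, 5, 0, 0, -0.2, 0, 0, 0, 5, 0, 0, -4, 0, 0, 0, 5, 0, 0, -8, 0, 0, 0, 5]

```text
t: 8.73
tcp_pos: [496.6, 128.7, 181.4]
tool_rot: [0.992, -0.126, -0.006, 0.003]
contact_force: [1.8, -0.0, 0.8]
opening: 49.9
grasp_force: 0.0
```

Request:
send_rows:
  deltas: [0, 1.5, -3.5, 0, 0, 0, 5, 0, 4, -6, 0, 0, 0, 5, 0, 8, -7, 0, 0, 0, 5, 0, 12, -7, 0, 0, 0, 5, 0, 12, -7, 0, 0, 0, 5]

```text
t: 9.15
tcp_pos: [466.3, 5.5, 253.8]
tool_rot: [0.991, -0.132, -0.003, 0.003]
contact_force: [-0.6, -0.1, -0.8]
opening: 50.3
grasp_force: 0.0
```

```bash
python3 - <<'E'
from h import *
im,mk,C,m=yellow('wrist'); save(im,'w3')
yellow('top'); print(sense()['tcp_pos'],sense()['t'])
E
```

```text
wrist [287.2  54.8] [279  45  19  21 238] [595.3   7.1  19.1] z18 [595.1   6.9  20. ]
wrist [298.6  62.9] [292  55  13  16 108] [584.1  -2.9  18.9] z18 [584.   -2.9  20. ]
wrist [274.7  86.3] [267  77  16  19 221] [567.7  30.3  18.9] z18 [567.6  30.2  20. ]
wrist [287.8  84.9] [284  77   8  17 100] [565.3  15.5  18.8] z18 [565.2  15.4  20. ]
wrist [284.5 125.3] [276 117  18  18 262] [523.6  31.9  24.8] z18 [523.3  32.4  20. ]
top [285.6 181.1] [283 178   7   7  29] [594.1   7.5  18.7] z18 [593.3   6.5  20. ]
top [288.8 184.6] [286 183   6   4  13] [581.6  -4.7  20.4] z18 [582.2  -4.   20. ]
top [282.5 189. ] [282 188   2   3   6] [566.8  13.8  21.9] z18 [567.4  15.1  20. ]
[468.49646143  11.8221273  253.3261685 ] 9.25
```

View pics/w3.png

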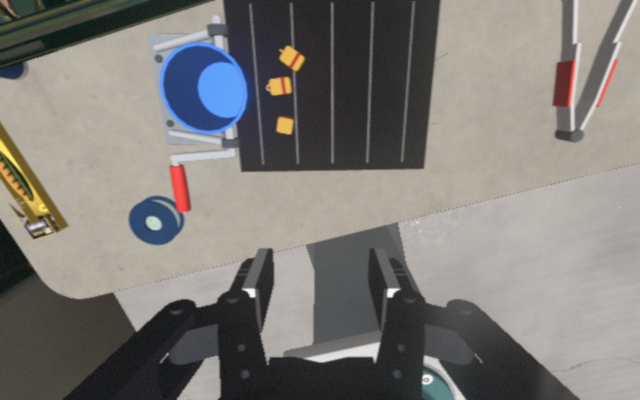

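Request:
send_rows:
  deltas: [1.1, 3.9, 0.5, 0, 0, 0, 8.5, 2.2, 7.8, 1, 0, 0, 0, 8.5, 3.3, 11.6, 2, 0, 0, 0, 8.5, 4.4, 15.4, 3, 0, 0, 0, 8.5, 5.5, 19.2, 4, 0, 0, 0, 8.5]

```text
t: 9.67
tcp_pos: [475.9, -185.2, 212.8]
tool_rot: [0.992, -0.124, -0.001, -0.001]
contact_force: [0.4, 0.2, 0.5]
opening: 85.3
grasp_force: 0.0
```

Request:
send_rows:
  deltas: [1.1, 3.9, 0, 0, 0, 0, 8.5, 2.2, 7.8, 0, 0, 0, 0, 8.5, 3.6, 11.6, 0, 0, 0, 0, 8.5, 3.6, 12.2, 0, 0, 0, 0, 8.5, 3.6, 12.2, 0, 0, 0, 0, 8.5]

```text
t: 10.08
tcp_pos: [479.9, -315.0, 213.0]
tool_rot: [0.992, -0.128, -0.001, 0.0]
contact_force: [-0.6, 0.4, -1.6]
opening: 84.4
grasp_force: 0.0
```

```bash
cat > tg.py <<'E'
from h import *
im,d,C,m=snap('wrist'); W=world(d,C,m)
r,g,b=[im[...,i].astype(int) for i in range(3)]
mk=(r>g+60)&(r>b+60)
nn,l,st,ce=cv2.connectedComponentsWithStats(mk.astype(np.uint8))
for i in range(1,nn):
    if st[i,4]>60:
        sel=l==i; zt=np.nanpercentile(W[sel][:,2],90); top=sel&(W[...,2]>zt-4)
        print(ce[i].round(1),st[i],'ztop',zt.round(1),'top med',np.nanmedian(W[top],0).round(1),'n',top.sum(),[np.round(x,1) for x in cv2.minAreaRect(W[top][:,:2].astype(np.float32))])
print(sense()['tcp_pos'],sense()['joint_positions'].round(2))
E
python3 tg.py; python3 - <<'E'
from h import *
z=np.load('wrist.npz'); save(z['im'],'w4')
E
```

```text
[535.3  71.9] [521  67  28  12  66] ztop 1.4 top med [ 5.246e+02 -5.629e+02  3.000e-01] n 66 [array([ 524.1, -556.9]), array([ 5.2, 37.6]), np.float64(1.5)]
[636.3  77.7] [633  70   7  17 104] ztop 1.3 top med [ 4.915e+02 -6.664e+02  4.000e-01] n 104 [array([ 495.6, -661.9]), array([30.3, 13.5]), np.float64(46.0)]
[538.4  78.8] [530  72  22  15 108] ztop 27.3 top med [ 520.5 -547.2   26.5] n 108 [array([ 520.8, -550.4]), array([ 7.6, 20.2]), np.float64(17.1)]
[633.9 113.8] [625  93  15  48 379] ztop 15.4 top med [ 453.3 -654.1   14. ] n 266 [array([ 451.4, -655.6]), array([49.1, 10.4]), np.float64(15.5)]
[ 13.4 151.8] [ 10 145   8  15  74] ztop 20.4 top med [588.1   0.9  19.5] n 72 [array([5.882e+02, 4.000e-01]), array([ 6.1, 19.4]), np.float64(39.2)]
[300.8 176.2] [297 155   9  43 126] ztop 25.2 top med [ 484.3 -294.7   24.3] n 102 [array([ 483.3, -294.4]), array([ 2.7, 48.6]), np.float64(82.9)]
[337.7 175.9] [334 155   9  43 126] ztop 25.2 top med [ 473.7 -333.5   24.4] n 125 [array([ 473. , -333.3]), array([ 3.1, 48.3]), np.float64(68.3)]
[  8.5 175.5] [  4 168  10  16  72] ztop 20.3 top med [565.9  21.3  19.3] n 71 [array([565.6,  20.8]), array([ 7. , 17.5]), np.float64(79.2)]
[ 480.22087364 -311.97381259  212.90844042] [ 0.37  0.44  0.17  1.98 -0.11  0.73 -1.22]
```

View pics/w4.png

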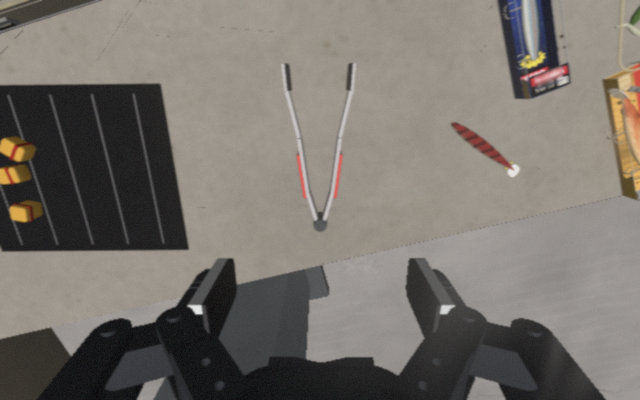

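Request:
send_rows:
  deltas: [-0.16, 0.25, 4, 0, 0, 0, 8, -0.16, 0.25, 8, 0, 0, 0, 8, -0.16, 0.25, 12, 0, 0, 0, 7.5, -0.16, 0.25, 14, 0, 0, 0, 7, -0.16, 0.25, 14, 0, 0, 0, 7]

```text
t: 10.55
tcp_pos: [475.9, -308.4, 69.5]
tool_rot: [0.992, -0.124, -0.005, -0.003]
contact_force: [0.0, 0.5, 0.4]
opening: 69.9
grasp_force: 0.0
```

```bash
python3 - <<'E'
from h import *
print(sense()['tcp_pos'],sense()['opening'],go([478,-314,12],75.3))
E
```

```text
[ 475.90957472 -308.44823616   69.51246884] 69.9183514057037 ([0.4, 0.52, 5.74], [-0.3, 0.6, 0.5])
```

Request:
send_rows:
  deltas: [0, 0, 0, 0, 0, 0, 7, 0, 0, 0, 0, 0, 0, 7, 0, 0, 0, 0, 0, 0, 7]

```text
t: 10.8
tcp_pos: [480.1, -314.3, 76.3]
tool_rot: [0.992, -0.125, 0.002, 0.0]
contact_force: [0.1, 0.2, 0.1]
opening: 70.2
grasp_force: 0.0
```

```bash
python3 - <<'E'
from h import *
print(sense()['tcp_pos'],sense()['opening'],go([478,-314,12],75.3))
E
```

```text
[ 480.09773513 -314.30297592   76.2620078 ] 70.19098323786413 ([-0.23, 0.02, 6.43], [0.0, -0.2, 0.3])
```

Request:
send_rows:
  deltas: [-0.2, 0, 1.5, 0, -0.2, 0.3, 7, -0.2, 0, 3, 0, -0.2, 0.3, 7, -0.2, 0, 4.2, 0, -0.2, 0.3, 7, -0.2, 0, 5.2, 0, -0.2, 0.3, 7, -0.2, 0, 5.8, 0, -0.2, 0.3, 7]

```text
t: 11.22
tcp_pos: [476.9, -314.1, 16.2]
tool_rot: [0.992, -0.128, -0.002, -0.0]
contact_force: [0.5, 0.2, 0.1]
opening: 70.2
grasp_force: 0.0
```

Request:
send_rows:
  deltas: [0, 0, 0.3, 0, 0, 0, 7, 0, 0, 0.6, 0, 0, 0, 6, 0, 0, 0.6, 0, 0, 0, 5, 0, 0, 0.6, 0, 0, 0, 4.8, 0, 0, 0.6, 0, 0, 0, 4.8]

```text
t: 11.63
tcp_pos: [476.9, -314.3, 10.8]
tool_rot: [0.992, -0.129, -0.001, -0.0]
contact_force: [-1.1, 0.0, 0.1]
opening: 48.1
grasp_force: 0.0
```

```bash
python3 - <<'E'
from h import *
print(sense()['tcp_pos'],sense()['opening'],go([478,-314,12],75.3))
E
```

```text
[ 476.85812175 -314.2934237    10.82498415] 48.090206098718205 ([0.1, -0.06, -0.12], [0.0, 0.2, -0.1])
```

Request:
send_rows:
  deltas: [0, 0, 0, 0, 0, 0, 4.5, 0, 0, 0, 0, 0, 0, 4.2, 0, 0, 0, 0, 0, 0, 3.9, 0, 0, 0, 0, 0, 0, 3.8, 0, 0, 0, 0, 0, 0, 3.8]
  grip_force: 60

```text
t: 12.05
tcp_pos: [477.3, -314.6, 11.7]
tool_rot: [0.992, -0.129, -0.001, 0.0]
contact_force: [-0.3, -0.1, 7.3]
opening: 38.3
grasp_force: 6.8
```

Request:
send_rows:
  deltas: [0, 0, -0.3, 0, 0, 0, 3.8, 0, 0, -0.8, 0, 0, 0, 3.8, 0, 0, -1.5, 0, 0, 0, 3.8, 0, 0, -2.5, 0, 0, 0, 3.8, 0, 0, -3.5, 0, 0, 0, 3.8]

```text
t: 12.47
tcp_pos: [476.5, -314.0, 46.3]
tool_rot: [0.992, -0.129, -0.002, -0.0]
contact_force: [-0.1, -1.4, -1.5]
opening: 38.1
grasp_force: 5.0
```

Request:
send_rows:
  deltas: [0, 0, -1.5, 0, 0, 0, 3.8, 0, 0, -3, 0, 0, 0, 3.8, 0, 0, -4.5, 0, 0, 0, 3.8, 0, 0, -5, 0, 0, 0, 3.8, 0, 0, -5, 0, 0, 0, 3.8]

```text
t: 12.88
tcp_pos: [477.9, -314.8, 97.4]
tool_rot: [0.992, -0.129, -0.0, 0.001]
contact_force: [-0.2, 0.2, -1.2]
opening: 38.0
grasp_force: 5.0
```

```bash
python3 - <<'E'
from h import *
im,d,C,m=snap('wrist'); save(im,'w5'); print(sense()['contact_force'],sense()['opening'],sense()['torque'])
E
```

```text
[-0.18161452 -0.68267911 -2.08384866] 38.14511585639752 [ 0.03655197 -0.05924078  0.02273193]
```

View pics/w5.png

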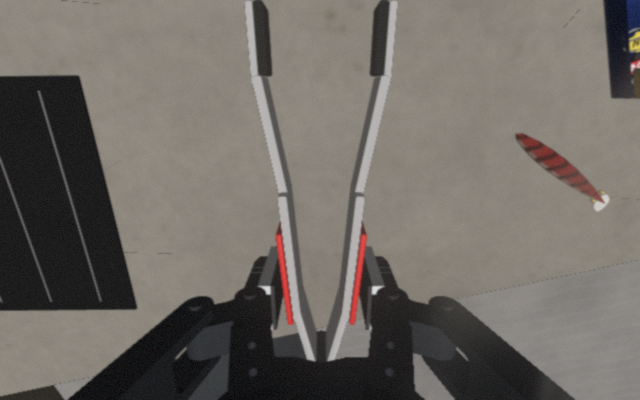

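```bash
cat > tipm.py <<'E'
from h import *
s=sense(); im,d,C,m=snap('wrist'); W=world(d,C,m); A=R.from_quat(s['tool_rot'])
T=A.inv().apply(W.reshape(-1,3)-s['tcp_pos']).reshape(W.shape)
g=im.max(-1).astype(int)
near=(T[...,0]>40)&(T[...,0]<140)&(abs(T[...,1])<50)&(T[...,2]>-30)&(T[...,2]<25)
for a,b in((45,60),(60,75),(75,88),(92,104),(104,114)):
    for sg in(-1,1):
        q=T[near&(T[...,0]>a)&(T[...,0]<b)&(sg*T[...,1]>0)]
        if len(q): print(a,sg,len(q),np.nanpercentile(q,[5,50,95],axis=0).round(1).tolist())
print('xmax',np.nanmax(T[near][:,0]),'opening',s['opening'])
E
python3 tipm.py; python3 - <<'E'
from h import *
im=cv2.imread('pics/w3.png')[:,:,::-1].copy()
# pose of w3
A=R.from_quat([0.992,-0.126,0,0]);m=camera_model('wrist')
T=np.eye(4);T[:3,:3]=A.as_matrix();T[:3,3]=[468.5,11.8,253.3];C=T@np.array(m['hand_eye'])
hsv=cv2.cvtColor(im,cv2.COLOR_RGB2HSV)
mk=((hsv[...,0]>10)&(hsv[...,0]<34)&(hsv[...,1]>100)&(hsv[...,2]>100)).astype(np.uint8)
r=mk[112:142,270:300]; p=np.argwhere(r)+[112,270]
print(cv2.minAreaRect(np.array([ray(u,v,25,C,m)[:2] for v,u in p],np.float32)))
for row in im[112:140,270:300]: print(''.join('Y' if (x[0]>150 and x[2]<100) else 'y' if (x[0]>90 and x[2]<70) else '.' for x in row.astype(int)))
E
```

```text
45 -1 502 [[45.8, -20.2, -6.9], [52.7, -17.2, -5.5], [59.2, -15.2, 8.2]]
45 1 505 [[45.7, 16.1, -7.0], [52.7, 18.1, -5.5], [59.3, 21.0, 8.3]]
60 -1 568 [[60.7, -23.0, -7.1], [67.7, -20.0, -5.6], [74.4, -17.9, 7.8]]
60 1 559 [[60.8, 18.8, -7.1], [67.7, 20.8, -5.6], [74.3, 23.7, 8.4]]
75 -1 547 [[75.8, -25.4, -7.2], [81.8, -22.4, -5.9], [87.5, -20.6, 8.1]]
75 1 549 [[75.8, 21.4, -7.3], [81.8, 23.1, -5.8], [87.5, 26.1, 8.3]]
92 -1 734 [[92.5, -27.5, -3.6], [98.1, -23.5, -2.3], [103.4, -21.0, 7.2]]
92 1 733 [[92.6, 21.8, -3.5], [98.2, 24.3, -2.2], [103.4, 28.2, 7.0]]
104 -1 675 [[104.5, -27.7, -3.8], [109.1, -23.8, -2.4], [113.5, -21.2, 6.7]]
104 1 668 [[104.5, 22.0, -3.7], [109.1, 24.6, -2.3], [113.6, 28.4, 6.7]]
xmax 117.2681211226124 opening 38.14511585639752
((527.1781616210938, 39.50917053222656), (19.848173141479492, 19.614748001098633), 64.3274154663086)
..............................
..............................
..............................
..............................
........yyyyyyy...............
........yYYYYYyyyyyy..........
.......yYYYYYYYYYYYyyyyy......
.......yYYYYYYYYYYYYYYYy......
.......yYYYYYYYYYYYYYYYY......
........YYYYYYYYYYYYYYYY......
.......YYYYYYYYYYYYYYYYY......
......yYYYYYYYYYYYYYYYYy......
......yYYYYYYYYYYYYYYYYy......
......yYYYYYYYYYYYYYYYYy......
......yYYYYYYYYYYYYYYYYy......
......yYYYYYYYYYYYYYYYYy......
.......YYYYYYYYYYYYYYYYy......
......YYYYYYYYYYYYYYYYy.......
......yYYYYYYYYYYYYYYYy.......
......yYYYYYYYYYYYYYYYy.......
.......yyYYYYYYYYYYYYYy.......
..........yyyyYYYYYYYYy.......
...............yyyyyyy........
..............................
..............................
..............................
..............................
..............................
```

```bash
cat >> h.py <<'E'
def plan(pos,yawx,n,per=5,hand=3.8):
    """n rows to pos with tool-x at world angle yawx; print calls"""
    s=sense(); p0=s['tcp_pos']; A=R.from_quat(s['tool_rot'])
    t=np.radians(yawx); x=np.array([np.cos(t),np.sin(t),0]); z=np.array([0,0,-1.]); B=R.from_matrix(np.stack([x,np.cross(z,x),z],1))
    w=(A.inv()*B).as_rotvec(); u=np.linspace(0,1,n+1); u=u*u*(3-2*u)
    P=[p0+(np.array(pos)-p0)*f for f in u]; Q=[A*R.from_rotvec(w*f) for f in u]
    for k in range(0,n,per):
        o=[]
        for i in range(k+1,min(k+per,n)+1):
            o+=((Q[k].inv().apply(P[i]-P[k])/10).round(2)+0.).tolist()+(np.degrees((Q[k].inv()*Q[i]).as_rotvec()).round(1)+0.).tolist()+[hand]
        print(o)
E
python3 - <<'E'
from h import *
s=sense();print(s['tcp_pos'],s['joint_positions'].round(2))
plan([474,-67,85],64,20)
E
```

```text
[ 476.78804517 -314.02066196   95.60576161] [ 0.41  0.61  0.13  2.06 -0.16  0.49 -1.17]
[-0.05, -0.17, 0.01, 0.0, 0.0, -0.6, 3.8, -0.18, -0.67, 0.03, 0.0, 0.0, -2.2, 3.8, -0.4, -1.45, 0.07, 0.0, 0.0, -4.8, 3.8, -0.68, -2.48, 0.11, 0.0, 0.0, -8.2, 3.8, -1.02, -3.72, 0.17, 0.0, 0.0, -12.3, 3.8]
[-0.08, -1.47, 0.06, 0.0, 0.0, -4.7, 3.8, -0.17, -3.1, 0.13, 0.0, 0.0, -9.9, 3.8, -0.26, -4.83, 0.21, 0.0, 0.0, -15.4, 3.8, -0.36, -6.64, 0.29, 0.0, 0.0, -21.2, 3.8, -0.46, -8.48, 0.37, 0.0, 0.1, -27.1, 3.8]
[0.75, -1.69, 0.08, 0.0, 0.0, -5.9, 3.8, 1.49, -3.34, 0.16, 0.0, 0.0, -11.7, 3.8, 2.19, -4.93, 0.23, 0.0, 0.0, -17.2, 3.8, 2.85, -6.41, 0.3, 0.0, 0.0, -22.4, 3.8, 3.45, -7.76, 0.36, 0.0, 0.1, -27.1, 3.8]
[1.0, -0.81, 0.06, 0.0, 0.0, -4.1, 3.8, 1.83, -1.48, 0.1, 0.0, 0.0, -7.5, 3.8, 2.46, -1.99, 0.14, 0.0, 0.0, -10.1, 3.8, 2.86, -2.31, 0.16, 0.0, 0.0, -11.7, 3.8, 3.0, -2.43, 0.17, 0.0, 0.0, -12.3, 3.8]
```

Request:
send_rows:
  deltas: [-0.05, -0.2, 0, 0, 0, -0.6, 3.8, -0.2, -0.7, 0, 0, 0, -2.2, 3.8, -0.4, -1.5, 0.1, 0, 0, -4.8, 3.8, -0.7, -2.5, 0.1, 0, 0, -8.2, 3.8, -1.0, -3.7, 0.2, 0, 0, -12.3, 3.8]

```text
t: 13.4
tcp_pos: [476.2, -275.0, 92.9]
tool_rot: [1.0, -0.019, -0.002, -0.001]
contact_force: [-0.1, -0.4, -0.5]
opening: 38.0
grasp_force: 5.0
```

Request:
send_rows:
  deltas: [-0.1, -1.5, 0.1, 0, 0, -4.7, 3.8, -0.2, -3.1, 0.1, 0, 0, -9.9, 3.8, -0.3, -4.8, 0.2, 0, 0, -15.4, 3.8, -0.4, -6.6, 0.3, 0, 0, -21.2, 3.8, -0.5, -8.5, 0.4, 0, 0, -27.1, 3.8]

```text
t: 13.82
tcp_pos: [474.7, -189.1, 89.1]
tool_rot: [0.976, 0.217, -0.002, -0.001]
contact_force: [-0.6, -0.4, -1.3]
opening: 38.2
grasp_force: 5.0
```

Request:
send_rows:
  deltas: [0.75, -1.7, 0.1, 0, 0, -5.9, 3.8, 1.5, -3.3, 0.2, 0, 0, -11.7, 3.8, 2.2, -4.9, 0.2, 0, 0, -17.2, 3.8, 2.85, -6.4, 0.3, 0, 0, -22.4, 3.8, 3.45, -7.8, 0.4, 0, 0, -27.1, 3.8]

```text
t: 14.23
tcp_pos: [473.5, -103.4, 85.3]
tool_rot: [0.898, 0.44, -0.002, -0.002]
contact_force: [0.4, -0.0, -1.7]
opening: 38.1
grasp_force: 5.0
```

Request:
send_rows:
  deltas: [1.0, -0.8, 0.1, 0, 0, -4.1, 3.8, 1.8, -1.5, 0.1, 0, 0, -7.5, 3.8, 2.5, -2.0, 0.1, 0, 0, -10.1, 3.8, 2.9, -2.3, 0.2, 0, 0, -11.7, 3.8, 3.0, -2.4, 0.2, 0, 0, -12.3, 3.8]

```text
t: 14.65
tcp_pos: [474.0, -66.1, 83.6]
tool_rot: [0.847, 0.531, -0.001, -0.001]
contact_force: [0.1, -0.8, -0.9]
opening: 38.2
grasp_force: 5.0
```

Request:
send_rows:
  deltas: [0, 0, 0, 0, 0, 0, 3.7, 0, 0, 0, 0, 0, 0, 3.6, 0, 0, 0, 0, 0, 0, 3.55, 0, 0, 0, 0, 0, 0, 3.55]

```text
t: 14.98
tcp_pos: [473.9, -67.8, 83.7]
tool_rot: [0.848, 0.53, -0.001, -0.001]
contact_force: [-0.9, 0.6, -1.5]
opening: 35.7
grasp_force: 5.5
```

```bash
cat > see.py <<'E'
from h import *
import sys
s=sense(); im,mk,C,m=yellow('wrist'); save(im,sys.argv[1])
A=R.from_quat(s['tool_rot']); x=A.as_matrix()[:,0]; print(s['t'],s['tcp_pos'].round(1),'yawx',np.degrees(np.arctan2(x[1],x[0])).round(1),s['opening'],s['contact_force'].round(1))
nn,l,st,ce=cv2.connectedComponentsWithStats(mk.astype(np.uint8)); d=np.load('wrist.npz')['d']; W=world(d,C,m)
for i in range(1,nn):
    if st[i,4]>60:
        q=W[l==i]; zt=np.nanpercentile(q[:,2],90); q=q[q[:,2]>zt-3]
        rc=cv2.minAreaRect(q[:,:2].astype(np.float32)); c=np.array([*rc[0],zt])
        print('top',zt.round(1),'c',np.round(rc[0],1),np.round(rc[1],1),round(rc[2],1),'tool',A.inv().apply(c-s['tcp_pos']).round(1))
E
python3 see.py w6; python3 tipm.py
```

```text
wrist [398.9  12.1] [388   0  24  28 524] [569.5  27.4  19.5] z18 [569.3  27.5  20. ]
wrist [450.3  27.6] [427  10  44  37 963] [593.8   7.5  19. ] z18 [593.1   7.2  20. ]
wrist [323.   43.2] [ 307   26   33   36 1111] [523.3  31.6  25. ] z18 [523.7  32.1  20. ]
wrist [400.1  37.6] [387  28  28  21 374] [565.7  15.1  18.9] z18 [565.2  15.   20. ]
wrist [436.8  53.6] [420  42  36  23 550] [582.7  -2.5  18.1] z18 [581.6  -2.3  20. ]
wrist [323.  63.] [313  63  21   1  21] [519.5  23.4   8.8] z18 [519.   22.6  20. ]
14.9833 [473.9 -67.8  83.7] yawx 63.9 35.6926068252939 [-0.9  0.6 -1.5]
top 20.4 c [569.5  27. ] [13.6 13.1] 66.5 tool [127.2  44.5  63.1]
top 20.2 c [594.2   6.2] [14.  17.6] 40.1 tool [119.4  75.8  63.2]
top 26.1 c [523.3  31.3] [17.3 17.5] 63.8 tool [110.8   1.1  57.5]
top 20.1 c [565.7  15.5] [ 5.9 16.3] 80.9 tool [115.2  46.1  63.4]
top 20.0 c [584.1  -2.7] [ 6.8 17.7] 41.1 tool [107.   70.6  63.4]
45 -1 476 [[45.9, -19.0, -6.8], [52.8, -16.2, -5.3], [59.3, -14.3, 8.3]]
45 1 480 [[45.8, 13.4, -6.7], [52.6, 15.2, -5.4], [59.3, 18.2, 8.6]]
60 -1 529 [[60.7, -21.4, -6.9], [67.7, -18.6, -5.4], [74.3, -16.7, 8.2]]
60 1 533 [[60.8, 15.8, -6.8], [67.7, 17.6, -5.4], [74.2, 20.6, 8.4]]
75 -1 526 [[75.7, -23.6, -7.1], [81.6, -20.8, -5.6], [87.6, -19.1, 8.0]]
75 1 526 [[75.6, 18.1, -7.0], [81.6, 19.8, -5.6], [87.5, 22.7, 8.4]]
92 -1 711 [[92.6, -25.5, -3.1], [98.2, -21.8, -1.9], [103.4, -19.1, 6.8]]
92 1 712 [[92.7, 18.1, -3.1], [98.1, 20.8, -1.9], [103.5, 24.6, 7.2]]
104 -1 650 [[104.5, -25.5, -3.4], [109.1, -21.7, -2.0], [113.5, -19.1, 6.9]]
104 1 649 [[104.5, 18.1, -3.3], [109.1, 20.8, -2.0], [113.5, 24.5, 7.2]]
xmax 116.9588660598324 opening 35.583951118952655
```

View pics/w6.png

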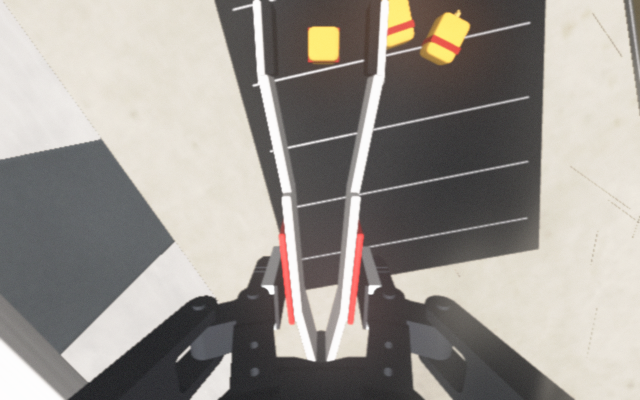

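Request:
send_rows:
  deltas: [0.3, 0.05, 0, 0, 0, 0, 3.55, 0.6, 0.1, 0.6, 0, 0, 0, 3.55, 0.6, 0.1, 1.6, 0, 0, 0, 3.55, 0.6, 0.1, 2.8, 0, 0, 0, 3.55, 0.6, 0.1, 3.6, 0, 0, 0, 3.55]

```text
t: 15.5
tcp_pos: [477.0, -61.7, 46.3]
tool_rot: [0.848, 0.53, -0.002, -0.002]
contact_force: [-1.1, 0.1, -1.2]
opening: 35.5
grasp_force: 5.5
```

Request:
send_rows:
  deltas: [0, 0, 0.1, 0, 0, 0, 3.55, 0, 0, 0.1, 0, 0, 0, 3.55, 0, 0, 0.1, 0, 0, 0, 3.55]

```text
t: 15.75
tcp_pos: [477.2, -61.9, 46.5]
tool_rot: [0.848, 0.53, -0.001, -0.001]
contact_force: [0.2, -0.4, -0.7]
opening: 35.4
grasp_force: 5.5
```

```bash
python3 see.py w7; python3 tipm.py | tail -5
```

```text
wrist [408.   12.9] [ 389    0   44   35 1081] [564.8  27.5  19.2] z18 [565.   27.5  20. ]
wrist [478.5  27.4] [ 448    5   57   46 1481] [593.4   8.   19. ] z18 [592.5   7.6  20. ]
wrist [323.   46.3] [ 303   25   41   44 1651] [523.4  31.6  25.1] z18 [523.8  32.2  20. ]
wrist [413.8  40.7] [391  27  45  27 671] [563.9  15.6  18.7] z18 [563.4  15.5  20. ]
wrist [461.   59.1] [439  45  46  28 852] [582.4  -2.2  18.1] z18 [581.1  -1.9  20. ]
wrist [319.6  70.1] [310  70  21   2  23] [517.7  24.3   9.1] z18 [517.7  23.5  20. ]
15.75 [477.2 -61.9  46.5] yawx 64.0 35.423436270877005 [ 0.2 -0.4 -0.7]
top 20.3 c [566.9  28. ] [12.4 18.3] 76.4 tool [120.1  41.4  26. ]
top 20.2 c [594.1   6.2] [13.6 17.7] 40.8 tool [112.4  75.4  25.9]
top 26.1 c [523.3  31.4] [17.8 17.7] 63.8 tool [104.1   0.7  20.2]
top 20.1 c [565.   15.6] [ 6.1 17.3] 81.3 tool [108.2  45.1  26.1]
top 20.0 c [583.8  -2.5] [ 6.7 17.8] 41.9 tool [100.1  70.   26.2]
92 -1 1073 [[93.0, -25.4, -3.1], [98.8, -19.6, -1.1], [103.5, -1.1, 22.8]]
92 1 1114 [[93.0, 1.3, -3.0], [98.9, 18.4, -1.0], [103.5, 24.3, 22.9]]
104 -1 1045 [[104.5, -25.2, -3.2], [108.8, -19.3, -0.7], [113.3, -1.1, 22.8]]
104 1 1070 [[104.5, 1.2, -3.1], [108.7, 18.3, -0.7], [113.3, 24.4, 22.5]]
xmax 122.42963357416156 opening 35.82336050866184
```

Request:
send_rows:
  deltas: [0, 0, 0.5, 0, 0, 0, 3.55, 0, 0, 1.2, 0, 0, 0, 3.55, 0, 0, 1.9, 0, 0, 0, 3.55, 0, 0, 2.5, 0, 0, 0, 3.55, 0, 0, 2.9, 0, 0, 0, 3.55]

```text
t: 16.27
tcp_pos: [476.7, -62.0, 16.7]
tool_rot: [0.848, 0.53, -0.002, -0.002]
contact_force: [-0.3, 0.0, -0.7]
opening: 35.8
grasp_force: 5.5
```

Request:
send_rows:
  deltas: [0, 0, 0, 0, 0, 0, 3.5, 0, 0, 0, 0, 0, 0, 3.4, 0, 0, 0, 0, 0, 0, 3.3, 0, 0, 0, 0, 0, 0, 3.2, 0, 0, 0, 0, 0, 0, 3.15]

```text
t: 16.68
tcp_pos: [477.4, -62.0, 18.0]
tool_rot: [0.848, 0.53, -0.001, -0.001]
contact_force: [-0.3, -0.0, -0.4]
opening: 31.3
grasp_force: 6.4
```

```bash
python3 see.py w8|grep -E "top 2[5-8]|yawx"; python3 tipm.py | tail -5
```

```text
16.6833 [477.4 -62.   18. ] yawx 64.0 31.326637456983544 [-0.3 -0.  -0.4]
top 26.2 c [523.3  31.5] [17.9 17.7] 62.9 tool [104.2   0.4  -8.3]
92 -1 3506 [[92.6, -47.3, -7.7], [98.0, -20.0, 15.9], [103.4, -1.7, 17.4]]
92 1 3563 [[92.7, 1.8, -7.7], [98.1, 20.2, 15.6], [103.5, 47.2, 17.2]]
104 -1 2997 [[104.5, -47.4, -7.8], [108.9, -21.1, 15.8], [113.4, -2.0, 17.5]]
104 1 3720 [[104.5, 2.4, -7.8], [108.9, 30.0, -1.1], [113.4, 47.8, 16.9]]
xmax 121.9422192698915 opening 31.49352691753018
```

Request:
send_rows:
  deltas: [0, 0, 0, 0, 0, 0, 3.1, 0, 0, 0, 0, 0, 0, 3.06, 0, 0, 0, 0, 0, 0, 3.02, 0, 0, 0, 0, 0, 0, 2.98, 0, 0, 0, 0, 0, 0, 2.95]

```text
t: 17.2
tcp_pos: [477.1, -62.0, 17.7]
tool_rot: [0.848, 0.53, -0.001, -0.001]
contact_force: [0.8, 0.1, -0.7]
opening: 29.8
grasp_force: 6.9
```

Request:
send_rows:
  deltas: [0, 0, 0, 0, 0, 0, 2.92, 0, 0, 0, 0, 0, 0, 2.89, 0, 0, 0, 0, 0, 0, 2.86, 0, 0, 0, 0, 0, 0, 2.83, 0, 0, 0, 0, 0, 0, 2.8]

```text
t: 17.62
tcp_pos: [477.3, -62.0, 17.7]
tool_rot: [0.848, 0.53, -0.001, -0.001]
contact_force: [0.1, 0.3, -1.2]
opening: 28.3
grasp_force: 7.9
```

Request:
send_rows:
  deltas: [0, 0, 0, 0, 0, 0, 2.77, 0, 0, 0, 0, 0, 0, 2.74, 0, 0, 0, 0, 0, 0, 2.7, 0, 0, 0, 0, 0, 0, 2.66, 0, 0, 0, 0, 0, 0, 2.62]

```text
t: 18.03
tcp_pos: [477.4, -62.0, 17.8]
tool_rot: [0.848, 0.53, -0.001, -0.001]
contact_force: [-0.4, 0.0, -0.6]
opening: 26.9
grasp_force: 40.9
```

```bash
python3 see.py w8|grep -E "top 2[5-8]|yawx"
```

```text
18.0333 [477.4 -62.   17.8] yawx 64.0 26.851258968095397 [-0.4  0.  -0.6]
top 26.2 c [522.6  31.6] [17.6 17.6] 65.2 tool [104.   -0.3  -8.5]
```

Request:
send_rows:
  deltas: [0, 0, 0, 0, 0, 0, 2.5, 0, 0, 0, 0, 0, 0, 2.4, 0, 0, 0, 0, 0, 0, 2.4, 0, 0, -0.3, 0, 0, 0, 2.4, 0, 0, -0.8, 0, 0, 0, 2.4]
  grip_force: 60

```text
t: 18.5
tcp_pos: [476.2, -61.9, 25.5]
tool_rot: [0.848, 0.53, -0.002, -0.002]
contact_force: [-0.8, -1.0, -1.9]
opening: 26.4
grasp_force: 59.1
```

Request:
send_rows:
  deltas: [0, 0, -0.7, 0, 0, 0, 2.4, 0, 0, -1.5, 0, 0, 0, 2.4, 0, 0, -2.3, 0, 0, 0, 2.4, 0, 0, -3.1, 0, 0, 0, 2.4, 0, 0, -4, 0, 0, 0, 2.4]

```text
t: 18.92
tcp_pos: [477.2, -62.1, 66.7]
tool_rot: [0.848, 0.53, -0.001, -0.001]
contact_force: [-0.9, -0.1, -1.0]
opening: 26.7
grasp_force: 59.1
```

```bash
python3 see.py w9
```

```text
wrist [397.6  17.7] [ 377    0   43   41 1234] [566.6  29.7  18.9] z18 [565.9  29.5  20. ]
wrist [321.   35.7] [ 296    9   50   55 2516] [522.6  31.6  73.7] z18 [526.3  39.5  20. ]
wrist [461.1  34.8] [ 435   15   49   41 1175] [594.    7.7  18.9] z18 [593.3   7.4  20. ]
wrist [403.4  46.5] [384  35  39  24 522] [564.2  15.6  18.7] z18 [563.8  15.5  20. ]
wrist [445.8  62.8] [427  50  40  25 644] [582.7  -2.4  18.3] z18 [581.7  -2.1  20. ]
wrist [322.4  65.9] [307  65  30   3  45] [519.8  22.8  57.3] z18 [520.6  25.9  20. ]
18.9167 [477.2 -62.1  66.7] yawx 64.0 26.70167677532728 [-0.9 -0.1 -1. ]
top 20.1 c [567.   29.2] [13.8 17.9] 80.9 tool [121.4  40.9  46.4]
top 74.7 c [522.4  31.4] [17.8 17.7] 65.8 tool [103.8  -0.3  -8.1]
top 20.2 c [594.3   6.4] [13.9 17.7] 38.7 tool [112.8  75.4  46.2]
top 20.1 c [565.   15.7] [ 6.  17.6] 81.1 tool [108.3  45.   46.4]
top 19.9 c [583.9  -2.5] [ 6.9 18.3] 40.5 tool [100.3  70.   46.6]
```

Request:
send_rows:
  deltas: [-0.5, 0, -1, 0, 0, 0, 2.4, -1.2, 0, -2.2, 0, 0, 0, 2.4, -2, 0, -3.4, 0, 0, 0, 2.4, -2.8, 0, -4.6, 0, 0, 0, 2.4, -3.3, 0, -5.6, 0, 0, 0, 2.4]

```text
t: 19.38
tcp_pos: [462.1, -92.9, 122.8]
tool_rot: [0.848, 0.53, -0.002, -0.001]
contact_force: [0.6, -0.7, -1.7]
opening: 26.8
grasp_force: 59.2
```

Request:
send_rows:
  deltas: [0, 0, -1, 0, 0, 0, 2.4, 0, 0, -2.2, 0, 0, 0, 2.4, 0, 0, -3.4, 0, 0, 0, 2.4, 0, 0, -4.6, 0, 0, 0, 2.4, 0, 0, -5.8, 0, 0, 0, 2.4]

```text
t: 19.8
tcp_pos: [463.1, -91.4, 180.7]
tool_rot: [0.848, 0.53, -0.001, -0.001]
contact_force: [-0.2, 0.2, -0.6]
opening: 26.8
grasp_force: 59.2
```

Request:
send_rows:
  deltas: [0, 0, -0.4, 0, 0, 0, 2.4, 0, 0, -0.5, 0, 0, 0, 2.4, 0, 0, -0.5, 0, 0, 0, 2.4, 0, 0, -0.5, 0, 0, 0, 2.4, 0, 0, -0.5, 0, 0, 0, 2.4]

```text
t: 20.22
tcp_pos: [462.7, -91.7, 184.1]
tool_rot: [0.848, 0.53, -0.002, -0.002]
contact_force: [0.0, 0.0, -1.3]
opening: 26.6
grasp_force: 59.2
```

Request:
send_rows:
  deltas: [0, 0, 0, 0, 0, 0, 2.4, 0, 0, 0, 0, 0, 0, 2.4, 0, 0, 0, 0, 0, 0, 2.4, 0, 0, 0, 0, 0, 0, 2.4, 0, 0, 0, 0, 0, 0, 2.4]

```text
t: 20.63
tcp_pos: [463.3, -91.8, 184.6]
tool_rot: [0.848, 0.53, -0.001, -0.001]
contact_force: [0.3, -0.8, -2.2]
opening: 26.6
grasp_force: 59.2
```

```bash
python3 see.py w10
```

```text
wrist [370.6   7.6] [361   0  21  19 285] [568.   27.9  19.4] z18 [568.   27.9  20. ]
wrist [408.2  18. ] [395   6  26  25 403] [594.6   6.8  19. ] z18 [594.2   6.5  20. ]
wrist [320.8  35.9] [ 297    9   48   55 2453] [508.6   1.8 191.6] z18 [520.3  27.1  20. ]
wrist [372.9  25.1] [363  18  21  15 189] [565.2  15.   18.4] z18 [564.7  14.8  20. ]
wrist [399.6  35.8] [389  28  23  16 227] [583.2  -3.1  18.5] z18 [582.5  -3.1  20. ]
wrist [328.4  65.1] [324  65  10   2  11] [507.5  -7.4 177.6] z18 [516.1   2.9  20. ]
wrist [313.  66.] [308  66  11   1  11] [501.5  -5.  175.6] z18 [503.3   8.3  20. ]
20.6333 [463.3 -91.8 184.6] yawx 64.0 26.645699292665217 [ 0.3 -0.8 -2.2]
top 20.3 c [568.7  27.5] [13.4 15.2] 70.0 tool [153.5  43.1 164. ]
top 20.3 c [594.2   6. ] [13.1 17.6] 41.6 tool [145.4  75.5 164. ]
top 192.6 c [508.5   1.8] [17.8 17.7] 65.5 tool [103.9  -0.4  -8.1]
top 20.1 c [565.1  15.4] [ 5.8 17.6] 82.6 tool [141.   45.2 164.2]
top 19.9 c [584.1  -2.9] [ 6.2 17.5] 42.5 tool [132.9  70.3 164.3]
```

View pics/w10.png

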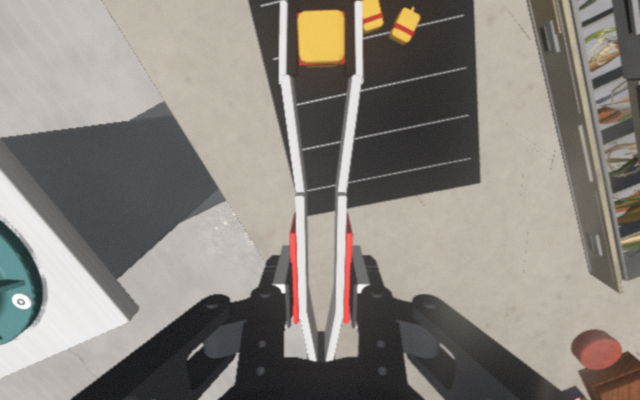

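The picture shows the sinker held between the tong pads at (321, 38). Its top is about 193 mm above the table. The other two lie on the mat at (370, 15) and (404, 25).

```bash
python3 -c "
from bench import hand_in; print(hand_in())"
```

```text
the job is handed in; nothing more can be done
None
```

Handed in: all three sinkers were tipped onto the mat and the cup turned back upright. One sinker is held in the tongs about 16 cm above the mat, and the other two still lie on it. I kept clear of the tin, spool, bottle and lure but did not re-measure them at the end.

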